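# Fit the locating plate and collar to the gearbox shaft

## Task

Fit the blue locating plate to the green gearbox: lower it boss-up over the upright shaft, turn it gently by feel until the brass pin finds its hole, and seat it flush on the flange; then slide the red collar down the shaft until it rests on the plate's boss. Do not force anything (never press the plate or the collar against the gearbox or each other with more than 40 N) and leave the other things on the counter where they are.

Things in the scene. Friction and masses are not known exactly. Their poses are not given: they have to be found in the camera images.
- gearbox: Green gearbox fixed to the counter, 150 x 120 mm foot, 97 mm high to its round dark flange (92 mm across). Origin: centre of its underside, z up. A brass pin, 8 mm thick, 11 mm high, slightly coned, stands on the flange 34 mm from the shaft axis, within 0.35 rad either way of the gearbox's +x; this angle differs each time and is not in the readings: it must be seen or felt for.
- seat (a point): Centre of the flange's upper face, on the shaft axis, 97 mm above the counter; axes as the gearbox's. The steel shaft stands 70 mm above this face: 25 mm diameter, the top 10 mm coned to 12 mm. Flange, shaft and pin are braked and do not turn.
- plate_mid (a point): Blue plate, lying boss-up: on its bore axis, half-way up, 22 mm above its underside; x along its 100 mm sides, y along its 64 mm sides. The pin hole (10 mm) goes through the flat plate 34 mm from the bore axis along +x. Seated, this point is 22 mm above the flange face; resting on the pin, 33 mm.
- collar_mid (a point): Red collar, a plain ring 44 mm outside, 27.6 mm bore, 24 mm high, 0.08 to 0.17 kg, lying flat. This point is its centre, 12 mm above its underside. In place it rests on the boss top, this point 56 mm above the flange face.
- spare_mid (a point): Black spare collar of the same size (44 mm outside, 24 mm high), not needed; the point is its centre.
- bearing: Steel bearing ring, 52 mm outside, 15 mm high, not needed; origin at the centre of its underside.
- wrench: Wrench lying on the counter beyond the gearbox, not needed; origin at its underside.
- driver: Screwdriver lying at the left, not needed; origin at its underside.
- mallet: Hammer lying at the right, not needed; origin at its underside.
- tin: Can with a yellow label, 70 mm across, 90 mm high, not needed; origin at the centre of its underside.
- plate: The blue plate as a solid, 0.2 to 0.4 kg; origin at the centre of its underside, axes as plate_mid. Flat plate 100 x 64 x 12 mm with a square aluminium boss 44 x 44 mm, 32 mm high, in its middle (44 mm high in all); a 27 mm bore runs through both. Grip it by either pair of the boss's flats.
- collar: The red collar as a solid; origin at the centre of its underside.
Things that resemble listed ones, but are neither listed nor needed, are in the scene too. Of the things like the collar, leave any that is orange; of the rest the smaller one is meant. Leave any orange or purple look-alike of the gearbox alone.

How it is judged:
By the outcome, as a careful person would: the job done as asked, in the order asked, and still so for the second after the job is handed in, with the robot touching nothing.
It also fails if it takes over 72 s, if anything falls off the work surface, if the arm or the gripper's body presses on something with over 40 N, if the wrist force passes 120 N, or if a joint passes its speed limit or range.

## Robot

A 7-joint arm with a two-finger parallel gripper is mounted at the origin on the work surface. World frame = base frame: x ahead of the robot, y to its left, z up, the work surface at z = 0. Lengths are in m, angles in rad, forces in N, time in s.
With the tool pointing down it reaches from about 0.4 to 0.9 m from the base axis. Payload 5.5 kg.
Tool frame: the origin (TCP) lies at the very end of the fingers, on their centre line; the grasp point (between the pads) lies 19 mm behind it (arm.grip_point_offset is the distance from the TCP to the grasp point, in m); z points along the fingers, y is the direction in which the jaws open and shut (so a half turn about z gives the same grasp; the last joint's range is limited). The gripper opens to 85 mm and grips with 20 to 120 N. Pads are 22 mm wide; open, the fingers measure 114 mm over their backs; the gripper's body (76 mm by 85 mm) begins 54 mm behind the grasp point. The pads swing forward as they close: fully open they stand 13 mm farther back than shut.
Start: joints at [0.263, 0.501, -0.427, 1.55, 0.221, 1.138, -0.21], TCP at [0.65, 0, 0.231] pointing down, gripper open.
Joint ranges: [-2.88, 2.88], [-0.31, 2.03], [-1.54, 1.56], [0.2, 2.42], [-1.41, 4.55], [0.19, 2.02], [-2.57, 2.57]. Speed limits (rad/s): [2.57, 2.57, 3.14, 3.14, 3.14, 3.14, 3.14].

## Interface

Orientations are given as [roll, pitch, yaw] about the fixed x, y, z axes, in that order (R = Rz(yaw) Ry(pitch) Rx(roll)).
In Python, from workcell import arm gives the robot as it stands.
- The arm moves only by the tool servo_tool, never from a script. Its argument "rows" is one flat list of numbers, 4 for each row, row after row: the shift along the tool's x, y, z in mm, then the turn about the tool's z in rad. A call has exactly 10 rows; each row shifts and turns the commanded pose from where the row before left it, along the tool's axes as they then stand; what a row does not reach is not made up. A row lasts 1/12 s, in which the tool goes at most 41.7 mm and 7.16 degrees, less where a joint would pass 70% of its speed; a pose out of reach is approached as far as the arm can. A call with a gripper value outside its range is refused whole. "hand" is the opening, from -1 (shut) to 1 (fully open), set as the call begins (left out, the last holds). The fingers move at their own pace and stop on an object; "newtons" is the grip in N (left out, the last holds). Time passes only in rows, so rows that do not move let the fingers close, or fill a call up. It gives the time, the measured TCP pose, the force and the opening at its end, in the units of the state.
- arm.sense(): the state, without advancing time (a new reading comes with each control period).
- arm.camera(name): name is "scene" or "side" or "wrist"; returns a dict with "image" (420x560x3 uint8, red, green, blue), "camera_matrix" (3x3 intrinsics, pixels), "eye" and "attitude" of the camera in the world; the wrist camera has in their place "T_tool_cam" (4x4, takes a point from camera to tool coordinates, whose origin is the TCP and whose axes are the flange's). Camera axes: x right, y down, z forward; pixel columns grow to the right and rows downward; lengths in m; the calibration is good to about 2 mm. A picture is of the moment at which its call begins: read the wrist's pose just before it. There is no depth.
- arm.hand_in(): hands the job in, once; it reports no verdict.
Trained networks look in a picture, given as the dict that the camera call returned (one of the last four; its "shot" number tells which), for a name from the list of things; names that differ only in an ending like _2 or _b are one class to them, and where a whole thing is asked for, a point or a joint stands for the part that bears it (a point fixed in the world has none). Each returns a list of dicts, best first, with "confidence" (0 to 1); they miss things now and then, are a little off and sometimes report something else, mostly with a low value. They report only what shows in the picture. A call takes as long as a camera call. They do not tell look-alikes from the thing itself.
- arm.boxes_of(picture, target): "bbox" ([left, top, right, bottom] in pixels, round what is visible of it).
- arm.trace(picture, target): "mask" (420x560 bool, what is visible of it) and "bbox" ([left, top, right, bottom] in pixels, round what is visible of it).
- arm.landmark_of(picture, target): "pixel" ([row, column] in pixels: a listed point, or the origin of a listed thing).
The state is a dict: "time": time; "joints": joint angles; "joint_vel": joint speeds; "joint_torque": joint torques, N m; "ee_pos": TCP position; "ee_rot": TCP orientation; "force": force on the tool from outside, world axes, zero at the start; "wrist_torque": the same for the moment, N m; "grip_width": finger opening in m.
Only numpy, scipy, OpenCV 4.12 (cv2) and the standard library are available. Lean on these libraries where they do the work, as an engineer would, in place of code of your own. Each camera call takes 0.05 s, during which the arm holds its last target.

## Working session

There is one attempt and no reset: what is moved stays moved. The work goes in short steps, Python scripts to look and compute and a tool call to move; the robot and the scene stay as the last step left them, time stands still between calls to the robot, and variables do not carry over. Pictures are saved under pics/ and viewed, and the job is handed in when it is done.

Besides the shell and the picture viewer there is one more tool, called after "Call:" by a JSON object that holds its "op" and its "data". servo_tool: Moves the arm, as the interface text tells. Its arguments: {"type":"object","properties":{"rows":{"type":"array","items":{"type":"number"}},"hand":{"type":"number"},"newtons":{"type":"number"}},"required":["rows"]}

```bash
ls; mkdir -p pics; cat > h.py <<'E'
import numpy as np, cv2
from workcell import arm
from scipy.spatial.transform import Rotation as R
def save(p,n): cv2.imwrite('pics/'+n,p['image'][:,:,::-1])
def Tcam(p,s=None):
    if 'T_tool_cam' in p:
        T=np.eye(4);T[:3,:3]=R.from_euler('xyz',s['ee_rot']).as_matrix();T[:3,3]=s['ee_pos'];return T@np.array(p['T_tool_cam'])
    T=np.eye(4);a=np.array(p['attitude'])
    T[:3,:3]=a if a.shape==(3,3) else R.from_euler('xyz',a).as_matrix();T[:3,3]=p['eye'];return T
def ray(p,px,z,s=None):
    "px=(row,col) -> world pt on plane z"
    T=Tcam(p,s);K=np.array(p['camera_matrix']);d=T[:3,:3]@np.linalg.inv(K)@[px[1],px[0],1]
    return T[:3,3]+d*(z-T[2,3])/d[2]
def proj(p,X,s=None):
    T=Tcam(p,s);c=T[:3,:3].T@(np.array(X)-T[:3,3]);q=np.array(p['camera_matrix'])@c;return q[1]/q[2],q[0]/q[2]
E
python3 - <<'E'
from h import *
s=arm.sense();print(s)
for n in ['scene','side','wrist']:
    s=arm.sense();p=arm.camera(n);save(p,n+'0.png');print(n,p['camera_matrix'],p.get('eye'),p.get('attitude'),p.get('T_tool_cam'))
    for t,z in [('seat',.097),('plate_mid',.022),('collar_mid',.012),('gearbox',0),('spare_mid',.012)]:
        for r in arm.landmark_of(p,t): print(t,np.round(r['pixel']),round(r['confidence'],2),np.round(ray(p,r['pixel'],z,s),4))
E
```

```text
pics
{'time': 0.0, 'joints': array([ 0.26318427,  0.50182224, -0.42677692,  1.55145932,  0.22079035,
        1.13833757, -0.2102968 ]), 'joint_vel': array([ 9.11762697e-04,  1.21266601e-03,  4.09384575e-04, -4.00840778e-05,
       -4.36592582e-04, -1.87446584e-03,  1.24283684e-03]), 'joint_torque': array([ 1.57038257e-04, -5.69523740e+01, -5.81651285e+00, -2.80938792e+01,
        1.07328620e-02,  1.20940185e-02,  1.30241034e-05]), 'ee_pos': array([ 6.49289716e-01, -4.33790772e-05,  2.30270291e-01]), 'ee_rot': array([-3.13962080e+00, -5.24895909e-05,  1.57085534e+00]), 'force': array([-0.58025518,  0.62588067, -0.29045529]), 'wrist_torque': array([-0.00991919, -0.01109883, -0.02292179]), 'grip_width': 0.08554387215554578}
scene [[471.52399365   0.         278.12861836]
 [  0.         471.52399365 208.69962207]
 [  0.           0.           1.        ]] [ 1.37101469 -0.15945001  1.03715429] [-2.43170199e+00 -1.40384758e-03  1.40683626e+00] None
seat [143. 323.] 0.71 [0.3389 0.1492 0.097 ]
seat [213. 285.] 0.67 [ 0.5924 -0.0109  0.097 ]
seat [148. 166.] 0.62 [ 0.2856 -0.3134  0.097 ]
pl
[... 1291 characters left out ...]
] 0.77 [ 0.2902 -0.3117  0.    ]
gearbox [197. 300.] 0.53 [ 0.6744  0.0654 -0.    ]
spare_mid [269. 256.] 0.47 [ 0.3766 -0.0732  0.012 ]
wrist [[329.76625817   0.         282.13171911]
 [  0.         329.76625817 212.40334876]
 [  0.           0.           1.        ]] None None [[-5.00764750e-04 -9.64320157e-01 -2.64738330e-01  6.63880899e-02]
 [ 9.99999870e-01 -5.08135419e-04 -4.06418549e-05 -5.22206089e-05]
 [-9.53311625e-05 -2.64738316e-01  9.64320286e-01 -1.41760130e-01]
 [ 0.00000000e+00  0.00000000e+00  0.00000000e+00  1.00000000e+00]]
seat [214. 211.] 0.81 [ 0.5885 -0.0103  0.097 ]
gearbox [194. 232.] 0.65 [ 0.5925 -0.0145  0.    ]
spare_mid [244.  47.] 0.66 [ 0.3762 -0.071   0.012 ]
```

View pics/scene0.png

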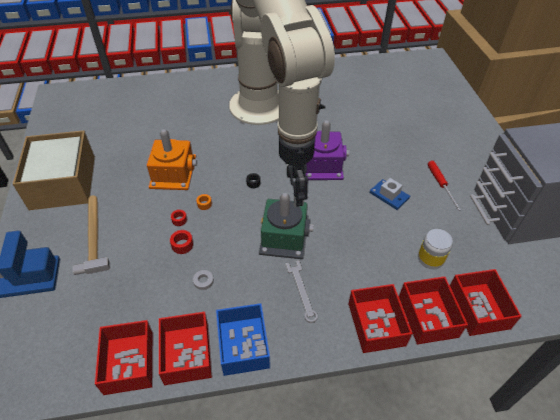

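View pics/side0.png

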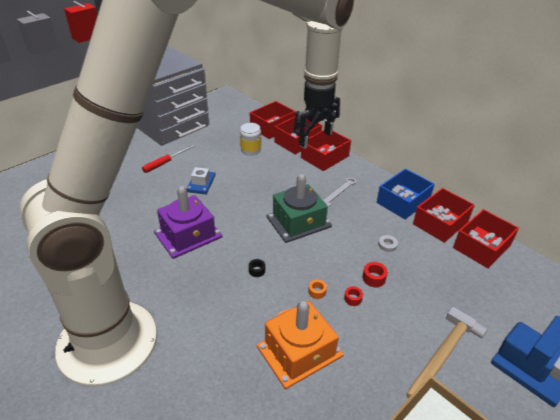

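View pics/wrist0.png

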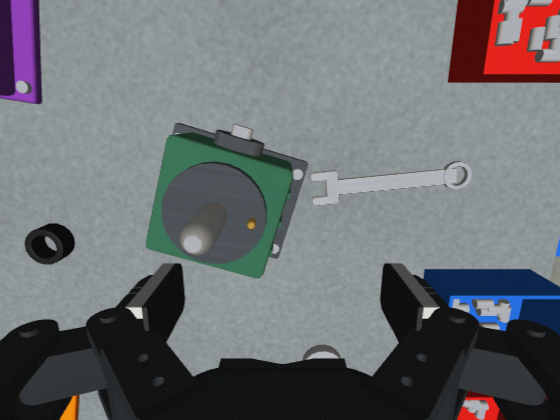

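The wrist view shows the green gearbox with its shaft tip at about (row 240, col 192) and the brass pin at (225, 251). 

Candidates in the scene view (row, col):
- **Collar:** red small (217, 180), red large (242, 181), orange (200, 204). I choose the small red one.
- **Gearbox:** green (232, 282), purple (163, 322), orange (173, 176). I choose the green one.
- **Plate:** the only candidate is at (189, 389).

Next I'll move over the plate.

Call:
{"op": "servo_tool", "data": {"rows": [32,-16,0,0,32,-16,0,0,32,-16,0,0,32,-16,0,0,32,-16,0,0,32,-16,0,0,32,-16,0,0,32,-16,0,0,32,-16,0,0,32,-16,0,0], "hand": 1}}

```text
time: 1.73
ee_pos: [0.4891, 0.3214, 0.2316]
ee_rot: [3.141, -0.0, 1.571]
force: [0.7, -0.2, -0.5]
grip_width: 0.0852
```

```bash
python3 - <<'E'
from h import *
im=cv2.imread('pics/wrist0.png');cv2.imwrite('pics/w0c.png',cv2.resize(im[110:290,130:330],None,fx=3.3,fy=3.3,interpolation=cv2.INTER_CUBIC))
im=cv2.imread('pics/scene0.png');cv2.imwrite('pics/s0c.png',cv2.resize(im[150:270,140:320],None,fx=4,fy=4,interpolation=cv2.INTER_CUBIC))
s=arm.sense();print(s['time'],s['ee_pos'],s['ee_rot'],s['force'])
p=arm.camera('wrist');save(p,'w1.png')
for t,z in [('plate_mid',.022),('plate',0)]:
    for r in arm.landmark_of(p,t): print(t,np.round(r['pixel']),round(r['confidence'],2),np.round(ray(p,r['pixel'],z,s),4))
np.save('w1.npy',np.r_[s['ee_pos'],s['ee_rot']])
E
```

```text
1.7333 [0.48909808 0.32142245 0.23162136] [ 3.14099306e+00 -1.21922006e-04  1.57068916e+00] [ 0.73307295 -0.17748376 -0.5212239 ]
plate_mid [185. 285.] 0.94 [0.4921 0.3225 0.022 ]
plate_mid [ 14. 288.] 0.16 [0.4945 0.4861 0.022 ]
```

View pics/w0c.png

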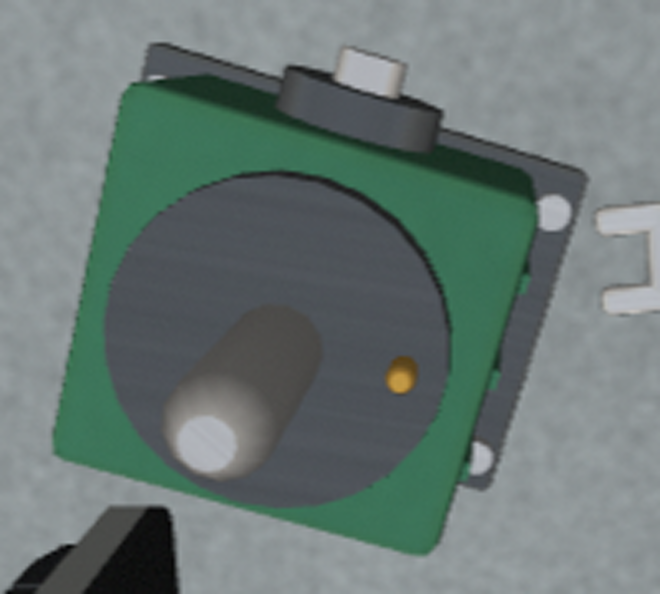

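View pics/s0c.png

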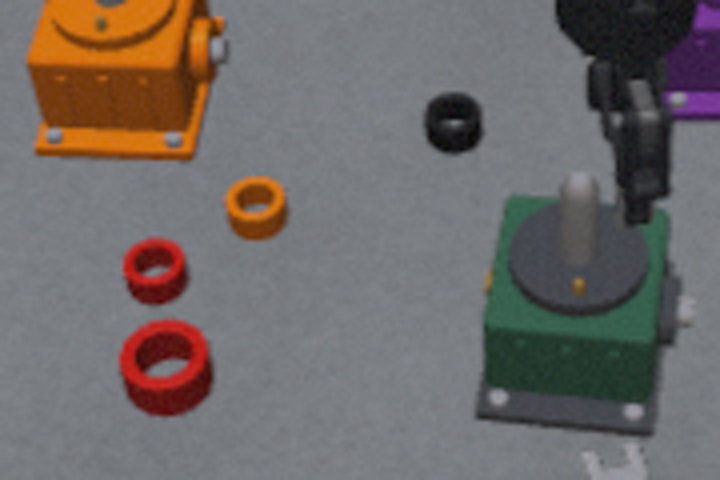

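View pics/w1.png

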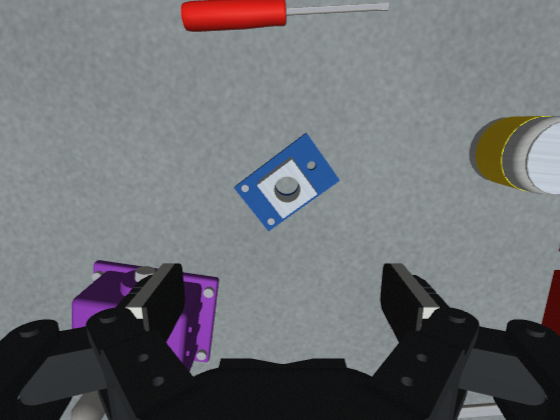

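```bash
python3 - <<'E'
from h import *
p=arm.camera('wrist')
s0={'ee_pos':np.array([6.49289716e-01,-4.33790772e-05,2.30270291e-01]),'ee_rot':np.array([-3.13962080e+00,-5.24895909e-05,1.57085534e+00])}
f=lambda c:(110+c[1]/3.3,130+c[0]/3.3)
im=cv2.imread('pics/wrist0.png').astype(int)
# flange edge points (crop px)
pts=[(105,330),(450,340),(280,172),(280,507),(130,245),(170,457),(425,245),(432,420)]
W=np.array([ray(p,f(q),.097,s0)[:2] for q in pts])
A=np.c_[2*W,np.ones(len(W))];x=np.linalg.lstsq(A,(W**2).sum(1),rcond=None)[0];print('flange c',x[:2],'r',np.sqrt(x[2]+x[:2]@x[:2]))
tip=ray(p,f((207,444)),.167,s0);print('tip',tip)
pin=ray(p,f((400,379)),.108,s0)[:2]
for c in (x[:2],tip[:2]):
    d=pin-c;print('pin',pin,np.hypot(*d),np.arctan2(d[1],d[0]))
a=[ray(p,f(q),0.008,s0)[:2] for q in ((585,175),(490,488),(150,43))]
print('foot yaw',np.arctan2(*(a[0]-a[2])[::-1]),np.arctan2(*(a[0]-a[1])[::-1])-np.pi/2, np.linalg.norm(a[0]-a[2]))
# plate
d=np.load('w1.npy');s={'ee_pos':d[:3],'ee_rot':d[3:]}
im=cv2.imread('pics/w1.png');hsv=cv2.cvtColor(im,cv2.COLOR_BGR2HSV)
m=((hsv[...,0]>100)&(hsv[...,0]<125)&(hsv[...,1]>120)).astype(np.uint8);m[:,:200]=0;m[:,380:]=0;m[250:]=0
cs=max(cv2.findContours(m,0,2)[0],key=cv2.contourArea);
# top-plane outline
Wc=np.array([ray(p,(q[0][1]+.0,q[0][0]),.012,s)[:2] for q in cs]);r=cv2.minAreaRect((Wc*1000).astype(np.float32));print('plate rect',r)
h=ray(p,(165,311),.012,s);print('hole',h)
w=(hsv[...,1]<40)&(hsv[...,2]>150);w[:,:235]=0;w[:,340:]=0;w[:130]=0;w[235:]=0
w=cv2.morphologyEx(w.astype(np.uint8),cv2.MORPH_OPEN,np.ones((3,3)));c2=max(cv2.findContours(w,0,2)[0],key=cv2.contourArea)
Wc=np.array([ray(p,(q[0][1],q[0][0]),.044,s)[:2] for q in c2]);print('boss',cv2.minAreaRect((Wc*1000).astype(np.float32)))
cv2.imwrite('pics/w1c.png',cv2.resize(im[120:245,220:355],None,fx=4.4,fy=4.4,interpolation=cv2.INTER_CUBIC))
E
```

```text
flange c [ 0.59063777 -0.0107783 ] r 0.045454574236472436
tip [ 0.58982908 -0.012039    0.167     ]
pin [ 0.62303139 -0.01696719] 0.03297951668807918 -0.1887775710951544
pin [ 0.62303139 -0.01696719] 0.033566055969684816 -0.147353206735339
foot yaw -0.2921143676962935 -0.2775991426729081 0.14760442866144916
plate rect ((493.6998596191406, 321.7149353027344), (99.43573760986328, 63.97046661376953), 36.573829650878906)
hole [0.52075113 0.34234435 0.012     ]
boss ((493.9716491699219, 322.10784912109375), (43.25771713256836, 43.25049591064453), 36.72689437866211)
```

View pics/w1c.png

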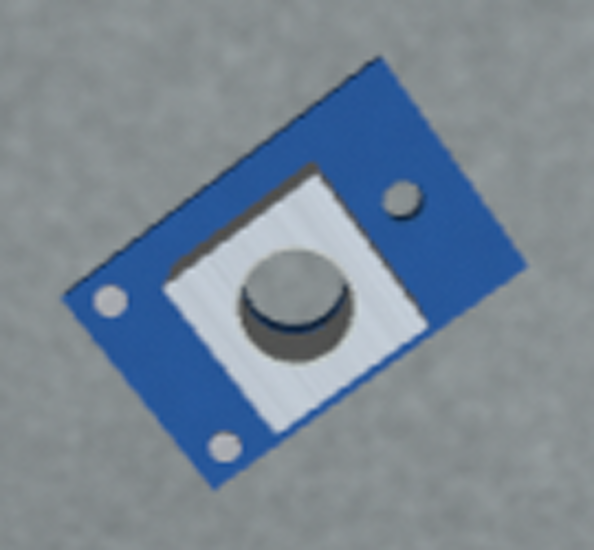

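The plate is confirmed at (0.494, 0.322), yaw 0.64. Its hole is 34 mm along +x, at (165, 311). The pin's yaw is about -0.17. I'll grip across the y flats, so the camera faces the hole side.

Call:
{"op": "servo_tool", "data": {"rows": [0.6,4.8,0,0,0,0,11,0.1034,0,0,11,0.1034,0,0,11,0.1034,0,0,11,0.1034,0,0,11,0.1034,0,0,11,0.1034,0,0,11,0.1034,0,0,11,0.1034,0,0,11,0.1034]}}

```text
time: 2.77
ee_pos: [0.4967, 0.3183, 0.1316]
ee_rot: [3.14, 0.0, 0.631]
force: [-0.1, -0.7, 0.5]
grip_width: 0.0855
```

```bash
cat >> h.py <<'E'
def plate_meas(p,s,zt=.044,zp=.012):
    im=p['image'][:,:,::-1].copy();hsv=cv2.cvtColor(im,cv2.COLOR_BGR2HSV)
    m=((hsv[...,0]>100)&(hsv[...,0]<125)&(hsv[...,1]>120)).astype(np.uint8)
    cs=max(cv2.findContours(m,0,2)[0],key=cv2.contourArea)
    Wc=np.array([ray(p,(q[0][1],q[0][0]),zp,s)[:2] for q in cs]);print('plate',cv2.minAreaRect((Wc*1000).astype(np.float32)))
E
python3 - <<'E'
from h import *
s=arm.sense();print(s['time'],s['ee_pos'],s['ee_rot'],s['force'])
p=arm.camera('wrist');save(p,'w2.png');plate_meas(p,s)
for r in arm.landmark_of(p,'plate_mid'): print(np.round(r['pixel']),round(r['confidence'],2),np.round(ray(p,r['pixel'],.022,s),4))
E
```

```text
2.7667 [0.4967489  0.31825341 0.13164754] [3.14038533e+00 1.31139586e-05 6.31182714e-01] [-0.0660902  -0.74787961  0.5334273 ]
plate ((494.4874267578125, 321.9529113769531), (99.74920654296875, 63.41218566894531), 36.57651901245117)
[210. 276.] 0.67 [0.494  0.3215 0.022 ]
```

View pics/w2.png

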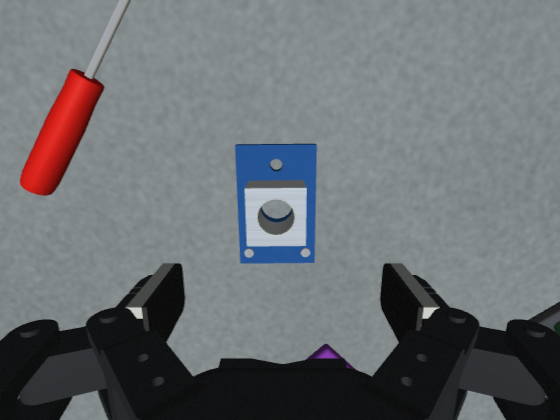

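Call:
{"op": "servo_tool", "data": {"rows": [0.2,-4.3,0,-0.008,0,0,15,0,0,0,18,0,0,0,18,0,0,0,18,0,0,0,18,0,0,0,14,0,0,0,9,0,0,0,5,0,0,0,0,0]}}

```text
time: 3.7
ee_pos: [0.4922, 0.3239, 0.0167]
ee_rot: [-3.141, 0.001, 0.649]
force: [-0.3, -0.6, 0.3]
grip_width: 0.0857
```

```bash
python3 - <<'E'
from h import *
s=arm.sense();print(s['time'],s['ee_pos'],s['ee_rot'],s['force'])
p=arm.camera('wrist');save(p,'w3.png');plate_meas(p,s)
E
```

```text
3.7 [0.49215486 0.32392317 0.01666251] [-3.14143446e+00  1.08133187e-03  6.48836909e-01] [-0.30507264 -0.62072066  0.27929603]
plate ((494.6036682128906, 322.0869445800781), (100.4474105834961, 63.4029541015625), 36.5963249206543)
```

View pics/w3.png

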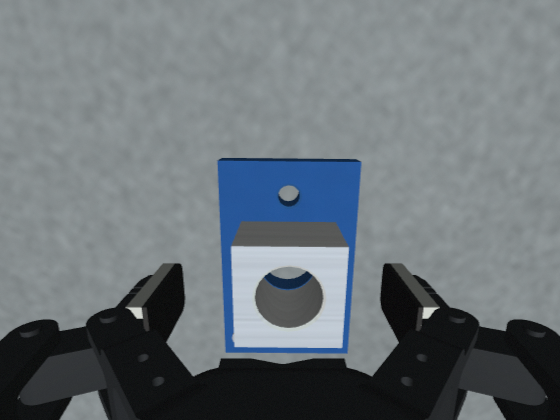

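Call:
{"op": "servo_tool", "data": {"rows": [0.5,2.9,0,0.01,0,0,0,0,0,0,0,0,0,0,0,0,0,0,0,0,0,0,0,0,0,0,0,0,0,0,0,0,0,0,0,0,0,0,0,0], "hand": -1, "newtons": 45}}

```text
time: 4.58
ee_pos: [0.4952, 0.3226, 0.0183]
ee_rot: [3.141, -0.002, 0.638]
force: [-0.8, -1.0, 6.4]
grip_width: 0.0432
```

```bash
python3 - <<'E'
from h import *
s=arm.sense();print(s['time'],s['ee_pos'],s['ee_rot'],s['force'],s['grip_width'])
p=arm.camera('wrist');save(p,'w4.png');plate_meas(p,s)
E
```

```text
4.5833 [0.49523761 0.32258868 0.01830171] [ 3.14128055e+00 -1.63588292e-03  6.38241170e-01] [-0.82160071 -1.04803367  6.38692028] 0.04321540652761031
plate ((517.1497802734375, 338.31195068359375), (44.67534255981445, 63.41143798828125), 36.53834915161133)
```

View pics/w4.png

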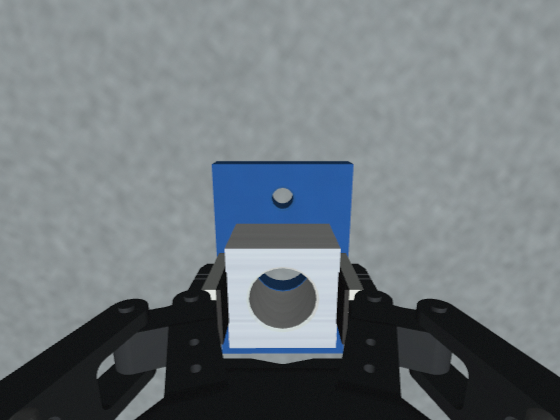

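Call:
{"op": "servo_tool", "data": {"rows": [0,0,-8,0,0,0,-16,0,0,0,-24,0,0,0,-30,0,0,0,-32,0,0,0,-32,0,0,0,-30,0,0,0,-24,0,0,0,-14,0,0,0,0,0]}}

```text
time: 5.47
ee_pos: [0.4959, 0.3234, 0.2312]
ee_rot: [3.141, -0.006, 0.638]
force: [1.0, -0.1, -2.4]
grip_width: 0.0432
```

```bash
python3 - <<'E'
from h import *
s=arm.sense();print(s['time'],s['ee_pos'],s['ee_rot'],s['force'],s['grip_width'])
p=arm.camera('wrist');save(p,'w5.png')
im=cv2.imread('pics/w5.png');cv2.imwrite('pics/w5c.png',cv2.resize(im[150:370,190:370],None,fx=2.7,fy=2.7,interpolation=cv2.INTER_CUBIC))
E
```

```text
5.4667 [0.4958715  0.32343123 0.23122907] [ 3.1410819  -0.00609231  0.63846615] [ 1.02199863 -0.07243863 -2.40139827] 0.04321210526040681
```

View pics/w5c.png

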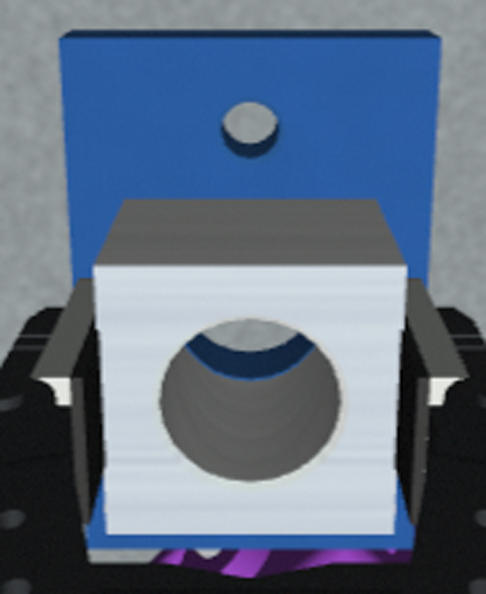

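```bash
cat >> h.py <<'E'
def plan(dw,dz,dyaw,n,yaw):
    "world mm shift spread over n rows w/ yaw change; prints rows"
    w=np.minimum(np.arange(1,n+1),np.arange(n,0,-1)).clip(0,2.)if n>3 else np.ones(n); w=w/w.sum();o=[]
    for k in range(n):
        x=np.array([np.cos(yaw),np.sin(yaw)]);y=np.array([np.sin(yaw),-np.cos(yaw)]);d=np.array(dw)*w[k]
        o.append([round(float(v),4) for v in (d@x,d@y,-dz*w[k],-dyaw*w[k])]);yaw+=dyaw*w[k]
    print([[round(a,1),round(b,1),round(c,1),round(t,3)] for a,b,c,t in o])
E
python3 - <<'E'
from h import *
plan([95.2,-334.7],0,-.808,10,.638)
E
```

```text
[[-6.8, 18.1, 0.0, 0.045], [-12.0, 36.7, 0.0, 0.09], [-8.7, 37.7, 0.0, 0.09], [-5.3, 38.3, 0.0, 0.09], [-1.8, 38.6, 0.0, 0.09], [1.7, 38.6, 0.0, 0.09], [5.1, 38.3, 0.0, 0.09], [8.5, 37.7, 0.0, 0.09], [11.9, 36.8, 0.0, 0.09], [7.6, 17.8, 0.0, 0.045]]
```

Call:
{"op": "servo_tool", "data": {"rows": [-6.8,18.1,0,0.045,-12.0,36.7,0,0.09,-8.7,37.7,0,0.09,-5.3,38.3,0,0.09,-1.8,38.6,0,0.09,1.7,38.6,0,0.09,5.1,38.3,0,0.09,8.5,37.7,0,0.09,11.9,36.8,0,0.09,7.6,17.8,0,0.045]}}

```text
time: 6.35
ee_pos: [0.5885, -0.0199, 0.2249]
ee_rot: [3.137, 0.003, -0.183]
force: [-0.7, -1.3, -2.8]
grip_width: 0.0431
```

Call:
{"op": "servo_tool", "data": {"rows": [0,0,0,0,0,0,0,0,0,0,0,0,0,0,0,0,0,0,0,0,0,0,0,0,0,0,0,0,0,0,0,0,0,0,0,0,0,0,0,0]}}

```text
time: 7.18
ee_pos: [0.5895, -0.0124, 0.2274]
ee_rot: [-3.142, -0.0, -0.172]
force: [0.4, 0.3, -1.9]
grip_width: 0.0432
```

```bash
python3 - <<'E'
from h import *
s=arm.sense();print(s['time'],s['ee_pos'],s['ee_rot'],s['force'],s['grip_width'])
p=arm.camera('wrist');save(p,'w6.png')
im=cv2.imread('pics/w6.png');cv2.imwrite('pics/w6c.png',cv2.resize(im[120:370,170:390],None,fx=2.4,fy=2.4,interpolation=cv2.INTER_CUBIC))
p=arm.camera('side');save(p,'sd6.png')
im=cv2.imread('pics/sd6.png');cv2.imwrite('pics/sd6c.png',cv2.resize(im[90:260,200:400],None,fx=3,fy=3,interpolation=cv2.INTER_CUBIC))
E
```

```text
7.1833 [ 0.58947304 -0.0123968   0.22740681] [-3.14156387e+00 -1.62950471e-04 -1.71551679e-01] [ 0.42100945  0.34833009 -1.86705781] 0.043167107594379896
```

View pics/w6c.png

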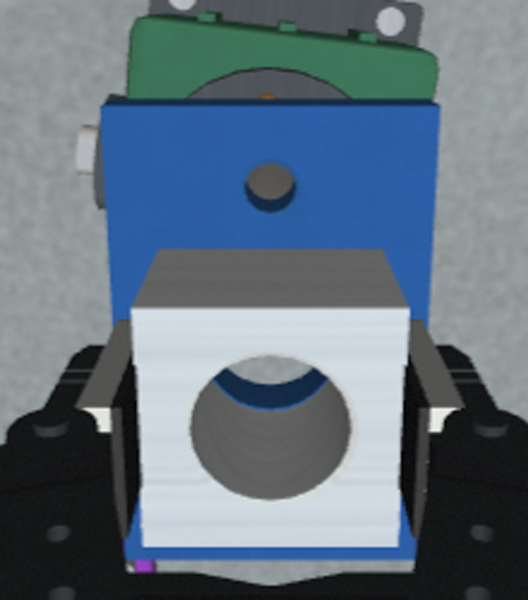

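View pics/sd6c.png

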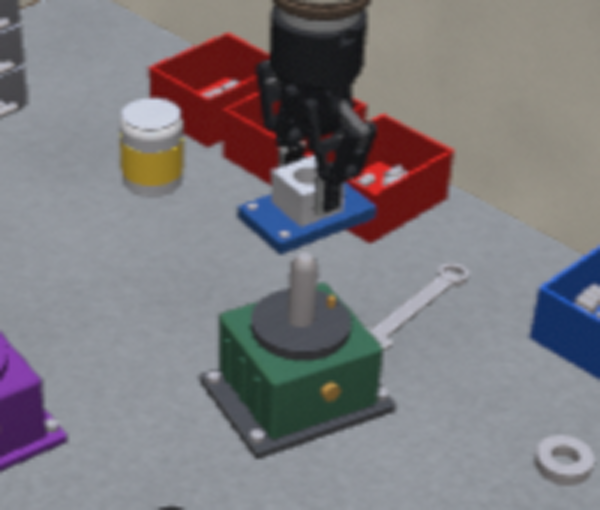

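Call:
{"op": "servo_tool", "data": {"rows": [1.4,-1.3,3,0,0,0,8,0,0,0,10,0,0,0,10,0,0,0,8,0,0,0,4,0,0,0,3,0,0,0,2,0,0,0,1,0,0,0,0,0]}}

```text
time: 8.12
ee_pos: [0.5912, -0.0115, 0.1784]
ee_rot: [-3.142, -0.0, -0.172]
force: [-0.2, -0.3, -3.5]
grip_width: 0.043
```

```bash
python3 - <<'E'
from h import *
s=arm.sense();print(s['time'],s['ee_pos'],s['ee_rot'],s['force'],s['wrist_torque'])
p=arm.camera('wrist');save(p,'w7.png')
im=cv2.imread('pics/w7.png');cv2.imwrite('pics/w7c.png',cv2.resize(im[120:370,170:390],None,fx=2.4,fy=2.4,interpolation=cv2.INTER_CUBIC))
E
```

```text
8.1167 [ 0.59121235 -0.01148167  0.17835377] [-3.14153485e+00 -2.29481060e-04 -1.71765902e-01] [-0.15192314 -0.26789698 -3.54982581] [ 0.01895547  0.04542908 -0.05754255]
```

View pics/w7c.png

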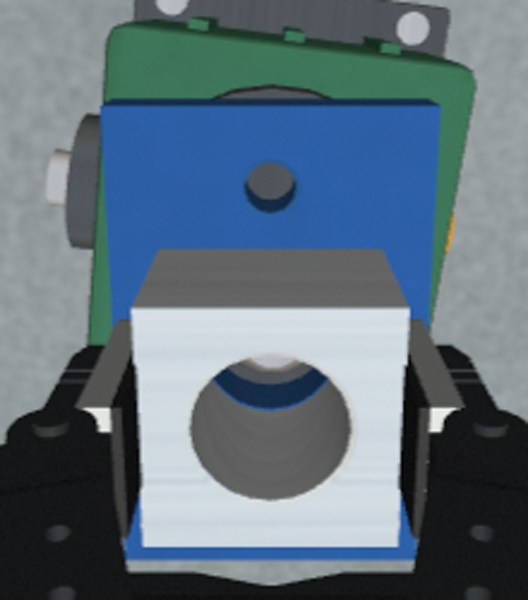

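The shaft tip shows in the bore at crop column 271, and the bore centre is at 270, so they line up. I'll go on lowering slowly and watch the force.

Call:
{"op": "servo_tool", "data": {"rows": [0,0,2,0,0,0,2,0,0,0,2,0,0,0,2,0,0,0,2,0,0,0,2,0,0,0,2,0,0,0,0,0,0,0,0,0,0,0,0,0]}}

```text
time: 9.0
ee_pos: [0.5911, -0.0115, 0.1644]
ee_rot: [-3.142, -0.0, -0.172]
force: [0.7, -0.7, -2.9]
grip_width: 0.0433
```

```bash
python3 - <<'E'
from h import *
s=arm.sense();print(s['time'],s['ee_pos'],s['ee_rot'],s['force'],s['wrist_torque'])
p=arm.camera('wrist');save(p,'w8.png')
im=cv2.imread('pics/w8.png');cv2.imwrite('pics/w8c.png',cv2.resize(im[120:370,170:390],None,fx=2.4,fy=2.4,interpolation=cv2.INTER_CUBIC))
E
```

```text
9.0 [ 0.59113794 -0.01145292  0.1643689 ] [-3.14151079e+00 -1.04324358e-04 -1.71789236e-01] [ 0.69356463 -0.66176883 -2.88819176] [-0.01498908  0.02207113 -0.02798742]
```

View pics/w8c.png

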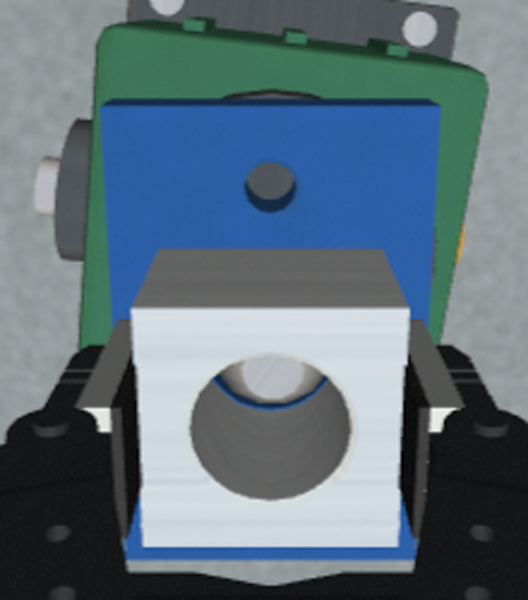

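Call:
{"op": "servo_tool", "data": {"rows": [0,0,3,0,0,0,4,0,0,0,4,0,0,0,4,0,0,0,4,0,0,0,4,0,0,0,4,0,0,0,3,0,0,0,0,0,0,0,0,0]}}

```text
time: 9.88
ee_pos: [0.5909, -0.0114, 0.134]
ee_rot: [3.142, 0.001, -0.172]
force: [0.7, 0.3, -2.6]
grip_width: 0.0429
```

```bash
python3 - <<'E'
from h import *
s=arm.sense();print(s['time'],s['ee_pos'],s['ee_rot'],s['force'],s['wrist_torque'])
p=arm.camera('wrist');save(p,'w9.png')
im=cv2.imread('pics/w9.png');cv2.imwrite('pics/w9c.png',cv2.resize(im[140:350,190:370],None,fx=2.8,fy=2.8,interpolation=cv2.INTER_CUBIC))
E
```

```text
9.8833 [ 0.59090612 -0.01143225  0.13401984] [ 3.14154717e+00  5.31050536e-04 -1.71747290e-01] [ 0.73350999  0.25598173 -2.58077858] [0.04218716 0.01733156 0.01308135]
```

View pics/w9c.png

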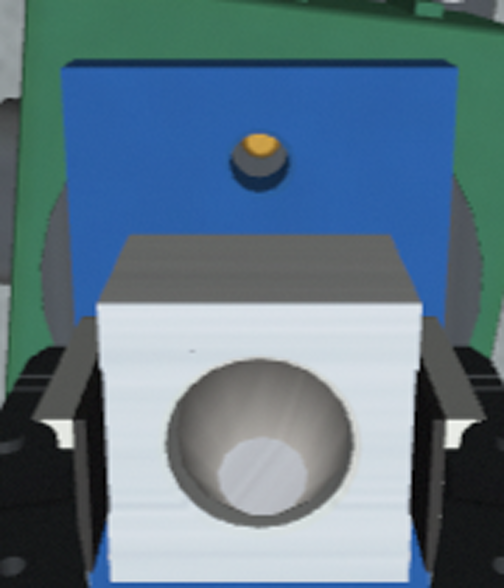

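The pin shows through the hole (crop column 261, hole at 260), so it lines up. I'll lower slowly.

Call:
{"op": "servo_tool", "data": {"rows": [0,0,1.5,0,0,0,1.5,0,0,0,1.5,0,0,0,1.5,0,0,0,1.5,0,0,0,1.5,0,0,0,1,0,0,0,0,0,0,0,0,0,0,0,0,0]}}

```text
time: 10.77
ee_pos: [0.5911, -0.0115, 0.1244]
ee_rot: [-3.142, -0.0, -0.172]
force: [-0.1, 0.2, -3.0]
grip_width: 0.0436
```

```bash
python3 - <<'E'
from h import *
s=arm.sense();print(s['time'],s['ee_pos'],s['ee_rot'],s['force'],s['wrist_torque'])
p=arm.camera('wrist');save(p,'w10.png')
im=cv2.imread('pics/w10.png');cv2.imwrite('pics/w10c.png',cv2.resize(im[140:350,190:370],None,fx=2.8,fy=2.8,interpolation=cv2.INTER_CUBIC))
E
```

```text
10.7667 [ 0.59113835 -0.01148666  0.12435409] [-3.14155938e+00 -1.22455306e-04 -1.71834064e-01] [-0.07045212  0.1821266  -3.00676796] [-0.0062877   0.00883687  0.0173726 ]
```

View pics/w10c.png

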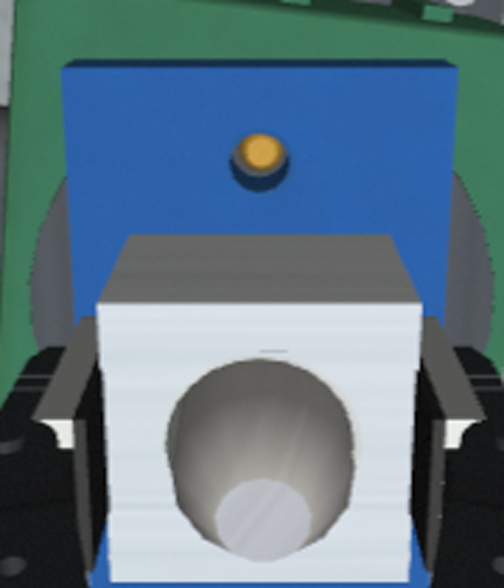

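Call:
{"op": "servo_tool", "data": {"rows": [0,0,1,0,0,0,1,0,0,0,1,0,0,0,1,0,0,0,1,0,0,0,1,0,0,0,0.5,0,0,0,0,0,0,0,0,0,0,0,0,0]}}

```text
time: 11.65
ee_pos: [0.5911, -0.0115, 0.1179]
ee_rot: [-3.142, -0.0, -0.172]
force: [-0.8, 0.3, -3.8]
grip_width: 0.0435
```

```bash
python3 - <<'E'
from h import *
s=arm.sense();print(s['time'],s['ee_pos'],s['ee_rot'],s['force'],s['wrist_torque'])
p=arm.camera('wrist');save(p,'w11.png')
im=cv2.imread('pics/w11.png');cv2.imwrite('pics/w11c.png',cv2.resize(im[140:350,190:370],None,fx=2.8,fy=2.8,interpolation=cv2.INTER_CUBIC))
E
```

```text
11.65 [ 0.59112958 -0.01147368  0.11785345] [-3.14154671e+00 -9.57411266e-05 -1.71783427e-01] [-0.81112395  0.26028109 -3.77681075] [-0.05267685  0.02734696  0.02832452]
```

View pics/w11c.png

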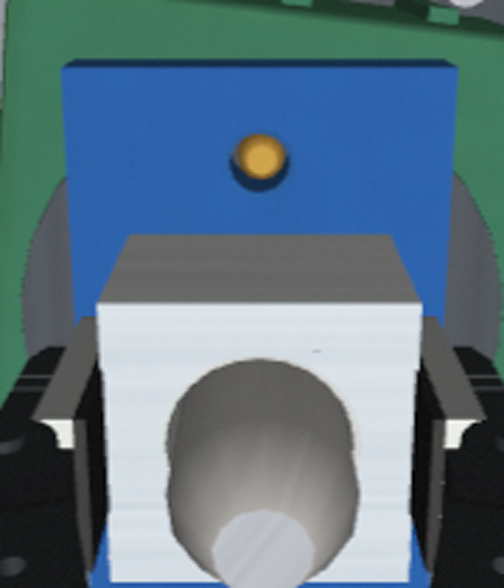

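Call:
{"op": "servo_tool", "data": {"rows": [0,0,0.3,0,0,0,0.3,0,0,0,0.3,0,0,0,0.3,0,0,0,0.3,0,0,0,0,0,0,0,0,0,0,0,0,0,0,0,0,0,0,0,0,0]}}

```text
time: 12.53
ee_pos: [0.5911, -0.0114, 0.1163]
ee_rot: [-3.142, -0.0, -0.172]
force: [0.4, 0.4, -2.3]
grip_width: 0.0432
```

Call:
{"op": "servo_tool", "data": {"rows": [0,0,0.3,0,0,0,0.3,0,0,0,0.3,0,0,0,0.3,0,0,0,0,0,0,0,0,0,0,0,0,0,0,0,0,0,0,0,0,0,0,0,0,0]}}

```text
time: 13.37
ee_pos: [0.591, -0.0115, 0.1153]
ee_rot: [-3.142, 0.0, -0.172]
force: [-1.4, -0.5, 2.1]
grip_width: 0.0431
```

Call:
{"op": "servo_tool", "data": {"rows": [0,0,0.2,0,0,0,0.2,0,0,0,0,0,0,0,0,0,0,0,0,0,0,0,0,0,0,0,0,0,0,0,0,0,0,0,0,0,0,0,0,0]}}

```text
time: 14.2
ee_pos: [0.591, -0.0114, 0.1153]
ee_rot: [-3.142, -0.0, -0.172]
force: [-3.1, 0.2, 5.9]
grip_width: 0.0431
```

```bash
python3 - <<'E'
from h import *
s=arm.sense();print(s['time'],s['ee_pos'],s['force'],s['wrist_torque'])
p=arm.camera('wrist');save(p,'w12.png')
im=cv2.imread('pics/w12.png');a=cv2.resize(im[140:350,190:370],None,fx=2,fy=2)
p=arm.camera('side');save(p,'sd12.png');b=cv2.resize(cv2.imread('pics/sd12.png')[140:280,230:370],None,fx=3,fy=3,interpolation=cv2.INTER_CUBIC)
cv2.imwrite('pics/c12.png',np.hstack([a,b]))
E
```

```text
14.2 [ 0.59104854 -0.01144375  0.11530426] [-3.10636163  0.21540476  5.94371643] [-0.06793195  0.80610489 -0.00119733]
```

View pics/c12.png

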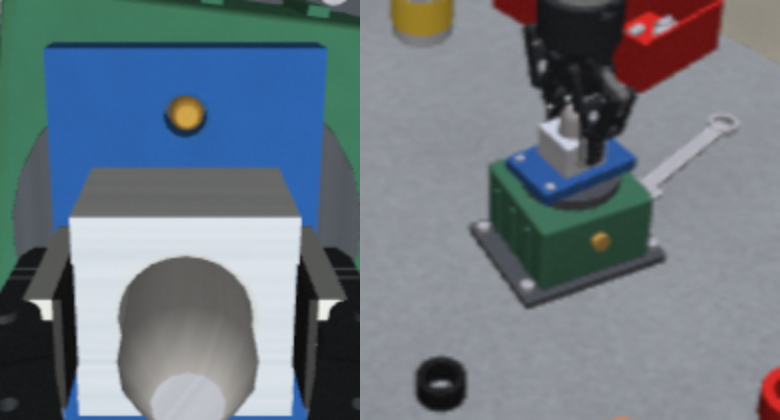

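The plate is seated: TCP height 0.1153 = 0.097 + 0.0183 (the grasp height), and the pin stands centred in the hole. I'll release.

Call:
{"op": "servo_tool", "data": {"rows": [0,0,0,0,0,0,0,0,0,0,0,0,0,0,0,0,0,0,0,0,0,0,0,0,0,0,0,0,0,0,0,0,0,0,0,0,0,0,0,0], "hand": 1}}

```text
time: 15.13
ee_pos: [0.5911, -0.0115, 0.1147]
ee_rot: [-3.142, -0.0, -0.172]
force: [-0.1, -0.9, 0.5]
grip_width: 0.0855
```

Call:
{"op": "servo_tool", "data": {"rows": [0,0,-4,0,0,0,-8,0,0,0,-14,0,0,0,-18,0,0,0,-18,0,0,0,-18,0,0,0,-18,0,0,0,-12,0,0,0,-6,0,0,0,0,0]}}

```text
time: 15.97
ee_pos: [0.5921, -0.0115, 0.2326]
ee_rot: [-3.141, -0.003, -0.172]
force: [1.6, 0.9, 0.2]
grip_width: 0.0856
```

```bash
python3 - <<'E'
from h import *
s=arm.sense();print(s['time'],s['ee_pos'],s['ee_rot'],s['force'])
p=arm.camera('wrist');save(p,'w13.png')
np.save('w13.npy',np.r_[s['ee_pos'],s['ee_rot']])
im=cv2.imread('pics/w13.png');a=cv2.resize(im[140:350,190:370],None,fx=2,fy=2)
p=arm.camera('side');save(p,'sd13.png');b=cv2.resize(cv2.imread('pics/sd13.png')[140:280,230:370],None,fx=3,fy=3,interpolation=cv2.INTER_CUBIC)
cv2.imwrite('pics/c13.png',np.hstack([a,b]))
for r in arm.landmark_of(p,'collar_mid'): print(np.round(r['pixel']),round(r['confidence'],2),np.round(ray(p,r['pixel'],.012,s),4))
E
```

```text
15.9667 [ 0.59210611 -0.01147376  0.23263798] [-3.14099869 -0.0032258  -0.1718401 ] [1.6263755  0.87461272 0.23289816]
[298. 355.] 0.78 [ 0.4867 -0.3028  0.012 ]
[288. 316.] 0.57 [ 0.4417 -0.2202  0.012 ]
```

View pics/c13.png

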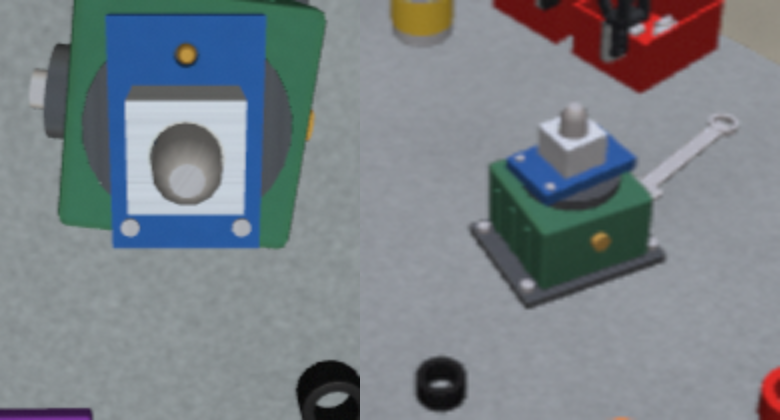

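The plate stays flush with the pin through its hole. Next is the small red collar at about (0.488, -0.297). The current jaw axis (80°) clears both the orange ring and the large red ring.

Call:
{"op": "servo_tool", "data": {"rows": [-2.7,15,0,0,-5.4,30,0,0,-5.9,33,0,0,-5.9,33,0,0,-5.9,33,0,0,-5.9,33,0,0,-5.9,33,0,0,-5.9,33,0,0,-5.4,30,0,0,-4.7,26,0,0]}}

```text
time: 16.95
ee_pos: [0.4851, -0.299, 0.2293]
ee_rot: [-3.142, 0.003, -0.174]
force: [-0.6, 0.7, -1.2]
grip_width: 0.0852
```

Call:
{"op": "servo_tool", "data": {"rows": [0,0,20,0,0,0,20,0,0,0,20,0,0,0,20,0,0,0,10,0,0,0,0,0,0,0,0,0,0,0,0,0,0,0,0,0,0,0,0,0]}}

```text
time: 17.78
ee_pos: [0.488, -0.2973, 0.1419]
ee_rot: [3.141, -0.002, -0.172]
force: [0.5, -0.3, 1.1]
grip_width: 0.0848
```

```bash
python3 - <<'E'
from h import *
s=arm.sense();print(s['time'],s['ee_pos'],s['ee_rot'],s['force'])
p=arm.camera('wrist');save(p,'w14.png')
for r in arm.landmark_of(p,'collar_mid'): print(np.round(r['pixel']),round(r['confidence'],2),np.round(ray(p,r['pixel'],.012,s),4))
for r in arm.trace(p,'collar'):
    m=r['mask'].astype(np.uint8);c=max(cv2.findContours(m,0,2)[0],key=cv2.contourArea)
    print(r['bbox'],round(r['confidence'],2))
    W=np.array([ray(p,(q[0][1],q[0][0]),.024,s)[:2] for q in cv2.convexHull(c)]);print('circ at top plane',cv2.minEnclosingCircle((W*1000).astype(np.float32)))
d=np.load('w13.npy');s={'ee_pos':d[:3],'ee_rot':d[3:]}
print('tip',ray(p,(140+180/2,190+186.5/2),.167,s),'boss c',ray(p,(140+157.5/2,190+186/2),.141,s),'pin',ray(p,(140+55/2,190+187/2),.108,s))
E
```

```text
17.7833 [ 0.48795485 -0.29730053  0.14193918] [ 3.14089940e+00 -2.09670640e-03 -1.71660038e-01] [ 0.47250837 -0.33521635  1.07462009]
[269. 210.] 0.93 [ 0.4402 -0.2239  0.012 ]
[207. 280.] 0.62 [ 0.486  -0.2954  0.012 ]
[209.8, 46.3, 296.0, 135.9] 0.97
circ at top plane ((579.1300048828125, -290.5524597167969), 30.841876983642578)
[254.3, 176.0, 305.8, 231.7] 0.79
circ at top plane ((491.0611267089844, -296.6174011230469), 23.31151008605957)
[183.1, 241.6, 233.0, 294.7] 0.72
circ at top plane ((445.1961364746094, -225.88946533203125), 25.77263069152832)
[490.3, 2.0, 558.7, 281.0] 0.4
circ at top plane ((494.4548034667969, -494.7412109375), 118.70046997070312)
[0.0, 165.4, 6.5, 234.1] 0.39
circ at top plane ((531.3052978515625, -73.61427307128906), 28.554279327392578)
tip [ 0.59014903 -0.01239669  0.167     ] boss c [ 0.59033181 -0.01230667  0.141     ] pin [ 0.62324908 -0.0184817   0.108     ]
```

View pics/w14.png

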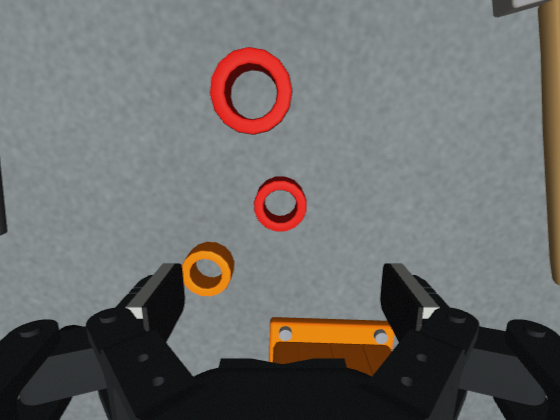

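Call:
{"op": "servo_tool", "data": {"rows": [0.8,-1.4,10,0,0,0,18,0,0,0,20,0,0,0,18,0,0,0,12,0,0,0,6,0,0,0,2,0,0,0,0,0,0,0,0,0,0,0,0,0]}}

```text
time: 18.77
ee_pos: [0.489, -0.2961, 0.0557]
ee_rot: [3.141, -0.002, -0.172]
force: [0.6, 0.1, -0.1]
grip_width: 0.0854
```

```bash
python3 - <<'E'
from h import *
s=arm.sense();print(s['time'],s['ee_pos'],s['ee_rot'],s['force'])
p=arm.camera('wrist');save(p,'w15.png')
im=p['image'][:,:,::-1].copy();hsv=cv2.cvtColor(im,cv2.COLOR_BGR2HSV)
m=(((hsv[...,0]<4)|(hsv[...,0]>174))&(hsv[...,1]>150)&(hsv[...,2]>150)).astype(np.uint8)
n,l,st,ce=cv2.connectedComponentsWithStats(m)
for i in range(1,n):
    if st[i,4]>200:
        c=max(cv2.findContours((l==i).astype(np.uint8),0,2)[0],key=cv2.contourArea)
        W=np.array([ray(p,(q[0][1],q[0][0]),.024,s)[:2] for q in c]);print(st[i],cv2.minEnclosingCircle((W*1000).astype(np.float32)))
cv2.imwrite('pics/w15c.png',cv2.resize(im[130:330,150:410],None,fx=2.8,fy=2.8))
E
```

```text
18.7667 [ 0.4889788  -0.29609113  0.0556895 ] [ 3.14107810e+00 -1.82643000e-03 -1.71813962e-01] [ 0.58194827  0.1209949  -0.1303751 ]
[ 175    7  125  134 7341] ((579.8221435546875, -289.7653503417969), 30.753278732299805)
[ 244  209   75   71 2387] ((489.5537109375, -296.3180236816406), 21.311203002929688)
```

View pics/w15c.png

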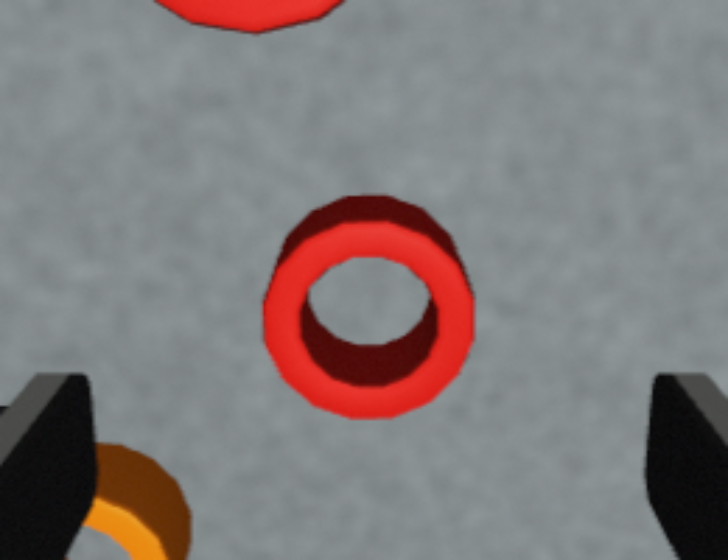

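Call:
{"op": "servo_tool", "data": {"rows": [0.6,0.1,6,0,0,0,12,0,0,0,12,0,0,0,10,0,0,0,6,0,0,0,3.5,0,0,0,2,0,0,0,0,0,0,0,0,0,0,0,0,0]}}

```text
time: 19.65
ee_pos: [0.4892, -0.2961, 0.0036]
ee_rot: [3.141, -0.001, -0.172]
force: [-0.3, 0.4, 0.7]
grip_width: 0.0852
```

Call:
{"op": "servo_tool", "data": {"rows": [0,0,0,0,0,0,0,0,0,0,0,0,0,0,0,0,0,0,0,0,0,0,0,0,0,0,0,0,0,0,0,0,0,0,0,0,0,0,0,0], "hand": -1, "newtons": 30}}

```text
time: 20.48
ee_pos: [0.4889, -0.2959, 0.0038]
ee_rot: [3.142, -0.0, -0.172]
force: [-1.8, 0.1, 4.5]
grip_width: 0.0431
```

```bash
python3 - <<'E'
from h import *
s=arm.sense();print(s['time'],s['ee_pos'],s['ee_rot'],s['force'])
p=arm.camera('wrist');save(p,'w16.png')
E
```

```text
20.4833 [ 0.48894221 -0.29591025  0.00376169] [ 3.14155886e+00 -4.12499045e-04 -1.71693196e-01] [-1.82482196  0.06665636  4.53458461]
```

View pics/w16.png

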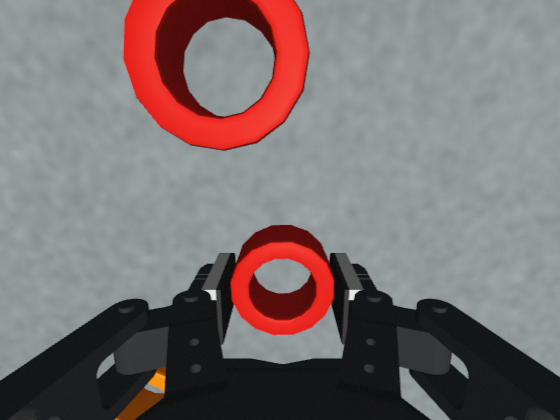

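Call:
{"op": "servo_tool", "data": {"rows": [0,0,-8,0,0,0,-16,0,0,0,-24,0,0,0,-30,0,0,0,-32,0,0,0,-32,0,0,0,-30,0,0,0,-20,0,0,0,-10,0,0,0,0,0]}}

```text
time: 21.37
ee_pos: [0.4901, -0.2966, 0.2079]
ee_rot: [3.14, -0.005, -0.172]
force: [0.6, -0.9, -0.9]
grip_width: 0.043
```

```bash
python3 - <<'E'
from h import *
s=arm.sense();print(s['time'],s['ee_pos'],s['ee_rot'],s['force'],s['grip_width'])
p=arm.camera('wrist');save(p,'w17.png')
e=s['ee_pos'];plan(1000*np.array([.5893-.489,-.0118+.2959]),0,0,10,-.1717)
E
```

```text
21.3667 [ 0.49006951 -0.29663191  0.20786837] [ 3.14015314 -0.00463713 -0.17188169] [ 0.6302571  -0.87041269 -0.87469535] 0.042984168103645755
[[2.8, -16.5, 0.0, 0.0], [5.6, -33.0, 0.0, 0.0], [5.6, -33.0, 0.0, 0.0], [5.6, -33.0, 0.0, 0.0], [5.6, -33.0, 0.0, 0.0], [5.6, -33.0, 0.0, 0.0], [5.6, -33.0, 0.0, 0.0], [5.6, -33.0, 0.0, 0.0], [5.6, -33.0, 0.0, 0.0], [2.8, -16.5, 0.0, 0.0]]
```

View pics/w17.png

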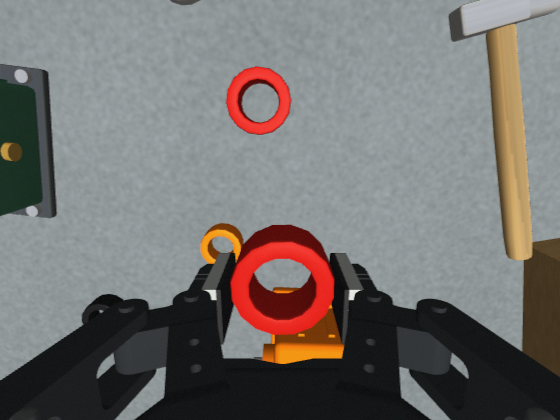

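Call:
{"op": "servo_tool", "data": {"rows": [2.8,-16.5,0,0,5.6,-33,0,0,5.6,-33,0,0,5.6,-33,0,0,5.6,-33,0,0,5.6,-33,0,0,5.6,-33,0,0,5.6,-33,0,0,5.6,-33,0,0,2.8,-16.5,0,0]}}

```text
time: 22.25
ee_pos: [0.5886, -0.0059, 0.2024]
ee_rot: [-3.139, 0.004, -0.166]
force: [-0.7, 0.6, -1.2]
grip_width: 0.0431
```

Call:
{"op": "servo_tool", "data": {"rows": [0,0,0,0,0,0,0,0,0,0,4,0,0,0,8,0,0,0,8,0,0,0,6,0,0,0,3,0,0,0,0,0,0,0,0,0,0,0,0,0]}}

```text
time: 23.08
ee_pos: [0.5895, -0.0119, 0.1765]
ee_rot: [-3.141, -0.001, -0.172]
force: [-0.0, 0.3, -0.9]
grip_width: 0.0431
```

```bash
python3 - <<'E'
from h import *
s=arm.sense();print(s['time'],s['ee_pos'],s['ee_rot'],s['force'],s['grip_width'])
p=arm.camera('wrist');save(p,'w18.png')
cv2.imwrite('pics/w18c.png',cv2.resize(cv2.imread('pics/w18.png')[130:350,170:390],None,fx=2.6,fy=2.6,interpolation=cv2.INTER_CUBIC))
E
```

```text
23.0833 [ 0.58946112 -0.01191361  0.17652723] [-3.14142335e+00 -6.20050590e-04 -1.71933620e-01] [-0.02223017  0.28817066 -0.93358969] 0.043105037511049944
```

View pics/w18c.png

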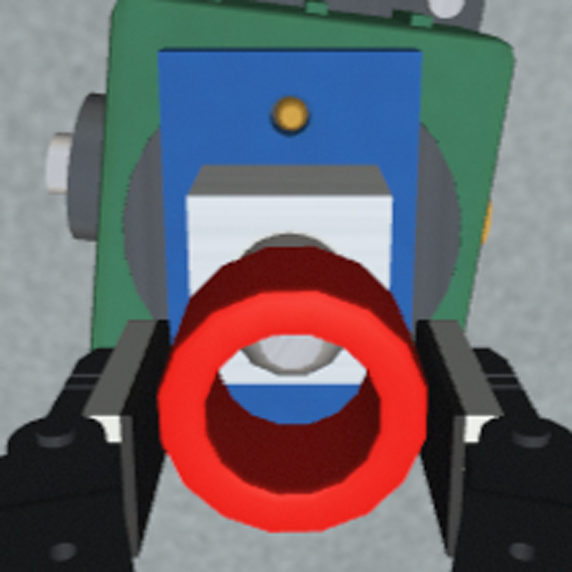

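Call:
{"op": "servo_tool", "data": {"rows": [0,0,2,0,0,0,2,0,0,0,2,0,0,0,2,0,0,0,2,0,0,0,1.5,0,0,0,0,0,0,0,0,0,0,0,0,0,0,0,0,0]}}

```text
time: 23.97
ee_pos: [0.5893, -0.0119, 0.1648]
ee_rot: [-3.142, -0.0, -0.172]
force: [0.5, 0.3, -1.3]
grip_width: 0.0431
```

```bash
python3 - <<'E'
from h import *
s=arm.sense();print(s['time'],s['ee_pos'],s['ee_rot'],s['force'],s['wrist_torque'])
p=arm.camera('wrist');save(p,'w19.png')
cv2.imwrite('pics/w19c.png',cv2.resize(cv2.imread('pics/w19.png')[130:350,170:390],None,fx=2.6,fy=2.6,interpolation=cv2.INTER_CUBIC))
E
```

```text
23.9667 [ 0.58929518 -0.01186301  0.16482274] [-3.14154207e+00 -2.53543248e-04 -1.71774966e-01] [ 0.53881769  0.29552393 -1.30015797] [-0.00617022 -0.03517869 -0.01666036]
```

View pics/w19c.png

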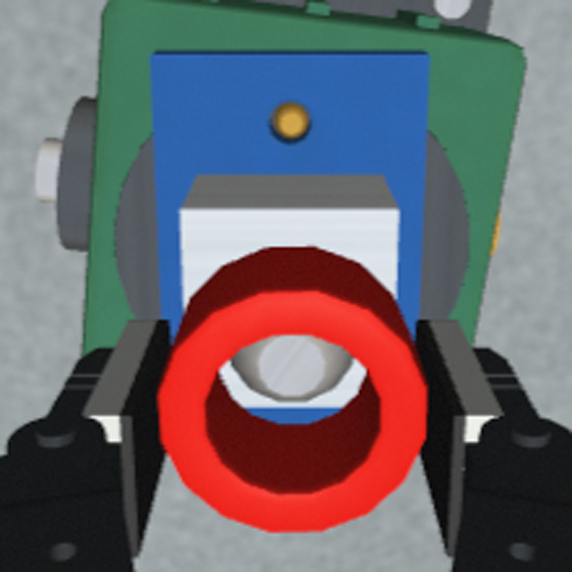

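Call:
{"op": "servo_tool", "data": {"rows": [0,0,1.5,0,0,0,1.5,0,0,0,1.5,0,0,0,1.5,0,0,0,1.5,0,0,0,1.5,0,0,0,1.5,0,0,0,0,0,0,0,0,0,0,0,0,0]}}

```text
time: 24.85
ee_pos: [0.5893, -0.0118, 0.1543]
ee_rot: [-3.142, -0.0, -0.172]
force: [-0.2, -0.1, -1.6]
grip_width: 0.0437
```

```bash
python3 - <<'E'
from h import *
s=arm.sense();print(s['time'],s['ee_pos'],s['ee_rot'],s['force'],s['wrist_torque'])
p=arm.camera('wrist');save(p,'w20.png')
cv2.imwrite('pics/w20c.png',cv2.resize(cv2.imread('pics/w20.png')[130:350,170:390],None,fx=2.6,fy=2.6,interpolation=cv2.INTER_CUBIC))
E
```

```text
24.85 [ 0.58925066 -0.01183249  0.15425283] [-3.14152891e+00 -1.15353326e-04 -1.71779682e-01] [-0.24628528 -0.07159014 -1.60645594] [ 0.03314979 -0.01408516  0.01784449]
```

View pics/w20c.png

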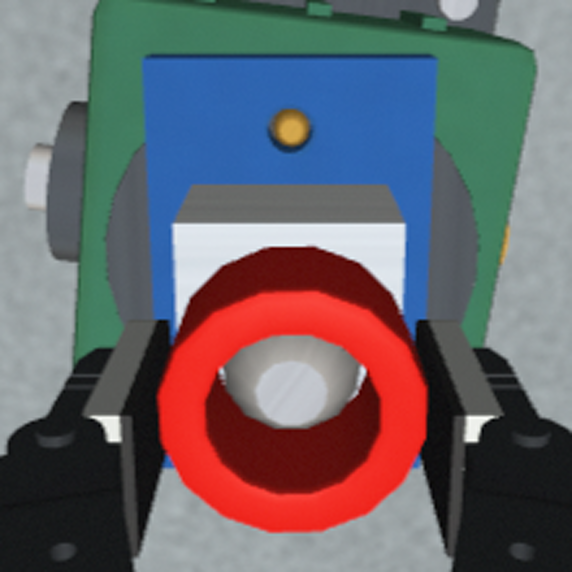

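Call:
{"op": "servo_tool", "data": {"rows": [0,0,1.2,0,0,0,1.2,0,0,0,1.2,0,0,0,1.2,0,0,0,1.2,0,0,0,1,0,0,0,0.8,0,0,0,0,0,0,0,0,0,0,0,0,0]}}

```text
time: 25.73
ee_pos: [0.5892, -0.0119, 0.1464]
ee_rot: [-3.142, -0.0, -0.172]
force: [-0.3, 0.1, -1.4]
grip_width: 0.0434
```

Call:
{"op": "servo_tool", "data": {"rows": [0,0,0.3,0,0,0,0.3,0,0,0,0.3,0,0,0,0.3,0,0,0,0,0,0,0,0,0,0,0,0,0,0,0,0,0,0,0,0,0,0,0,0,0]}}

```text
time: 26.57
ee_pos: [0.5892, -0.0119, 0.1452]
ee_rot: [-3.142, -0.0, -0.172]
force: [-0.7, -0.2, -0.8]
grip_width: 0.0432
```

Call:
{"op": "servo_tool", "data": {"rows": [0,0,0.2,0,0,0,0.2,0,0,0,0.2,0,0,0,0.1,0,0,0,0,0,0,0,0,0,0,0,0,0,0,0,0,0,0,0,0,0,0,0,0,0]}}

```text
time: 27.4
ee_pos: [0.5892, -0.0118, 0.1448]
ee_rot: [-3.142, -0.0, -0.172]
force: [-1.5, -0.7, 5.3]
grip_width: 0.0431
```

The collar is touching the boss: TCP height 0.1448, as predicted, with about 6 N. I'll release and retreat.

Call:
{"op": "servo_tool", "data": {"rows": [0,0,0,0,0,0,0,0,0,0,0,0,0,0,0,0,0,0,0,0,0,0,0,0,0,0,0,0,0,0,0,0,0,0,0,0,0,0,0,0], "hand": 1}}

```text
time: 28.23
ee_pos: [0.5892, -0.0118, 0.1445]
ee_rot: [-3.142, -0.0, -0.172]
force: [-0.3, -0.3, 0.9]
grip_width: 0.0856
```

Call:
{"op": "servo_tool", "data": {"rows": [0,0,-4,0,0,0,-8,0,0,0,-12,0,0,0,-14,0,0,0,-14,0,0,0,-14,0,0,0,-12,0,0,0,-8,0,0,0,-4,0,0,0,0,0]}}

```text
time: 29.07
ee_pos: [0.5898, -0.0118, 0.2359]
ee_rot: [-3.141, -0.002, -0.172]
force: [-0.3, 0.4, 0.8]
grip_width: 0.085
```

```bash
python3 - <<'E'
from h import *
s=arm.sense();print(s['time'],s['ee_pos'],s['ee_rot'],s['force'])
p=arm.camera('wrist');save(p,'w21.png');a=cv2.resize(cv2.imread('pics/w21.png')[110:320,180:390],None,fx=1.9,fy=1.9)
p=arm.camera('side');save(p,'sd21.png');b=cv2.resize(cv2.imread('pics/sd21.png')[140:273,230:360],None,fx=3,fy=3,interpolation=cv2.INTER_CUBIC)
for t in ('plate_mid','collar_mid'):
  for r in arm.landmark_of(p,t)[:2]: print(t,np.round(r['pixel'],1),round(r['confidence'],2))
for z in (.119,.153,.163): print(z,proj(p,[.59,-.0119,z]))
cv2.imwrite('pics/c21.png',np.hstack([a,b]))
E
```

```text
29.0667 [ 0.58983346 -0.01182368  0.23589551] [-3.14116580e+00 -2.14974783e-03 -1.71733390e-01] [-0.34389809  0.35536476  0.81629595]
plate_mid [190.7 300.2] 0.72
plate_mid [159.6 170.8] 0.38
collar_mid [271.6 373.9] 0.92
collar_mid [289.6 317.6] 0.86
0.119 (np.float64(189.44686978655457), np.float64(300.118575988189))
0.153 (np.float64(179.3548979831979), np.float64(300.71220198582284))
0.163 (np.float64(176.31991738015725), np.float64(300.89072442161483))
```

View pics/c21.png

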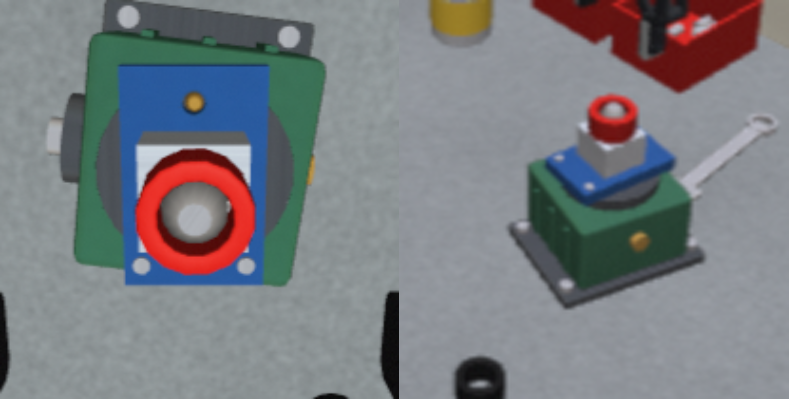

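The plate is flush with the pin through its hole, and the collar sits on the boss with the shaft tip about level with its top.

```bash
python3 -c "
from workcell import arm
print(arm.hand_in())"
```

```text
the job is handed in; nothing more can be done
None
```

The plate is fitted to the green gearbox and the red collar rests on its boss. I handed the job in at about 29 s of the 72 s allowed.

- **Plate:** I gripped it by the boss flats and lowered it over the shaft with the hole turned to the pin angle measured from the camera. The pin entered straight away, so I did not have to search by turning. The tool stopped 18.3 mm above the flange, the same height as when I gripped it on the counter, with about 9 N of contact force. In the last picture the pin stands in the hole.
- **Collar:** I took the smaller red ring and left the larger red one and the orange one alone. It slid down the shaft without resistance and touched the boss at the predicted height with about 6 N.
- **Last checks:** After release, the wrist and side pictures show the plate flush and the collar on the boss, with the gripper clear. The side-view point for the plate is within 1.3 pixels of the seated position.
- **What did not agree or was not checked:**
  - The final landmark check did not report the placed collar among its top two results, only the other two rings, so I confirmed the collar from the pictures and the contact height.
  - I did not re-measure the unneeded things at the end. I saw no contact with any of them.

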